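# Lean a rosette panel on the finishing easel for oiling

### The arm

A 6-joint arm with a two-finger parallel gripper is mounted at the origin on the work surface. World frame = base frame: x ahead of the robot, y to its left, z up, the work surface at z = 0. Lengths are in m, angles in rad, forces in N, time in s.
With the tool pointing down it reaches from about 0.35 to 0.975 m from the base axis. Payload 17.4 kg.
Tool frame: the origin (TCP) lies at the centre of the arm's flange, where the gripper is bolted on; the fingertips stand 173 mm ahead of it and the grasp point (between the pads) lies 155 mm ahead of it; z points along the fingers, y is the line along which they close (so a half turn about z gives the same grasp; the last joint's range is limited). The gripper opens to 85 mm and grips with 20 to 120 N. Pads are 22 mm wide; open, the fingers measure 114 mm over their backs; the gripper's body (76 mm by 85 mm) begins 54 mm behind the grasp point. The pads swing forward as they close: fully open they stand 13 mm farther back than shut.
Start: joints at [-1.194, 0.116, 1.442, -0, 1.584, -0.038], TCP at [0.272, -0.618, 0.405] pointing down, gripper open.
Joint ranges: [-2.83, 2.83], [-0.83, 2.19], [0.07, 2.5], [-1.14, 4.28], [0.01, 3], [-2.97, 2.97]. Speed limits (rad/s): [1.89, 1.89, 2.22, 3.14, 3.14, 3.14].

### API

Orientations are given as a rotation vector (axis times angle).
In Python, from cell import robot gives the robot as it stands. The module is installed in compiled form; this text tells all that it offers.
- The arm moves only by the tool carry_out, never from a script. Its argument "increments" is one flat list of numbers, 5 for each row, row after row: the finger opening in m, from 0 to 0.0854, then the shift along the tool's x, y, z in m, then the turn about the tool's z in rad. A call has 1 to 12 rows; each row is the pose to reach, as a shift and turn from the pose commanded when the call began, along the tool's axes at that moment; what a row does not reach only later rows make up. A row lasts 1/8 s, in which the tool goes at most 62.5 mm and 10.7 degrees, less where a joint would pass 70% of its speed; a pose out of reach is approached as far as the arm can. A call with a gripper value outside its range is refused whole. The fingers move at their own pace and stop on an object; "newtons" is the grip in N (left out, the last holds). Time passes only in rows, so rows that repeat a pose let the fingers close. It gives the time, the measured TCP pose, the force, the opening and the grip force at its end, in the units of the state.
- robot.get_obs(): the state, without advancing time (a new reading comes with each control period).
- robot.camera(name): name is "scene" or "top"; returns the picture (480x640x3 uint8, red, green, blue); there is no depth.
- robot.get_calibration(name): a dict with "vertical_fov" (degrees; the focal length in pixels is half the picture's height over the tangent of half this angle, whatever the lens; pixels are square), "cx", "cy" (the principal point, pixels), "xyz" and "attitude" of the camera in the world. Camera axes: x right, y down, z forward; pixel columns grow to the right and rows downward; lengths in m; the calibration is good to about 2 mm. A picture is of the moment at which its call begins. get_calibration takes no time and is no camera call.
- robot.sign_off(): hands the job in; it is judged then, once.
The state is a dict: "time": time; "joints": joint angles; "qvel": joint speeds; "joint_torque": joint torques, N m; "eef_pos": TCP position; "eef_rot": TCP orientation; "wrist_force": force on the tool from outside, world axes, zero at the start; "moment": the same for the moment, N m; "width": finger opening in m; "grip_force": force on a finger pad.
Only numpy, scipy, OpenCV 4.12 (cv2) and the standard library are available. Lean on these libraries where they do the work, as an engineer would, in place of code of your own. Each camera call takes 0.05 s, during which the arm holds its last target. There are 200 camera calls.

### The job

Get the rosette panel ready for oiling. First raise the empty easel's back, which has been left lying too far back, to 20 degrees from upright and let go of it; then take the tall panel with the turned rosette out of the board rack and set it down gently, without dropping it, centred on the easel's ledge, leaning flat against the back with the rosette facing out. The back must still be at 20 degrees when you have let go, and everything else stays where it is.

Things in the scene. Friction and masses are not known exactly. Their poses are not given: they have to be found in the camera images.
- easel: the easel's light wooden foot, fixed to the bench, 210 x 270, 22 high. Origin on the bench below the hinge of the back; x points rearward, away from its open front, which faces the robot; y along the hinge, 50 above the bench. At y = +-122 stand 68 high cheeks and thin brass quadrants of radius 90 about the hinge, a tick every 10 degrees, their front posts 140 high over the hinge
- easel_back (a joint): angle of the easel's back from upright, rad: 0 upright, growing as its top leans away from the robot, to 1.25. Stiff friction hinge without spring (0.8 N m): it stays where it is left and slips when pushed at its top with about 5 to 9 N
- ledge (a point): inner corner of the tilting back's ledge, mid width, on the hinge axis. Turns with the back: x normal to the back, pointing rearward; y along the ledge; z up the back. Front plane of the back x = 0, ledge top z = 0. Ledge 230 wide, reaches 42 forward, 12 thick, no lip. Back: stiles 22 wide, 20 thick at y +-104 up to z 135, flat rail at z 45 to 75 and the round top rail, all flush in front
- top_rail (a point): middle of the easel's round wooden top rail, its centre line 125 above the hinge along the back and 9 behind the back's front plane; 18 in diameter, 186 long between the stiles, free to be pinched from above
- rack: board rack fixed to the bench: plywood foot 230 x 170, 16 thick, with two rows of wooden teeth (at y = +-56, 22 wide, tops 71 above the bench) that make three slots, at x = -66, 0 and +66, each 23 wide, for boards on edge. Origin under its centre, x across the slots, away from the robot
- panel: the panel: light board 160 wide, 190 high, 18 thick, tallest of the three in the rack (any slot), about 0.4 kg; on its face a turned round rosette 70 across, 10 proud, centred 100 above the lower edge, facing the robot's side in the rack. Origin: middle of the lower edge, mid thickness (16 above the bench in the rack); z up the board, y along the edge, x out of its plain rear
- rosette (a point): outermost point of the rosette, at x -19, y 0, z 100 in the panel's frame
- board_wide: plywood board 185 wide, 110 high, 18 thick, standing in another slot of the rack; origin at the middle of its lower edge, x normal to it
- board_small: dark board 135 wide, 120 high, 18 thick, standing in the remaining slot; origin at the middle of its lower edge, x normal to it
- gouge: a turning gouge lying on the bench between easel and rack, wooden handle and steel blade, about 255 long and 28 thick; origin under the middle, x points to the blade
- sanding_block: a cork sanding block with a wooden back, 110 x 65 x 35 high, lying between easel and rack nearer the robot; origin under its centre
- oil_tin: an upright tin of oil, 84 across, 130 high, behind the easel and rack; origin under its centre
- turned_bowl: a dark turned bowl, 150 across, 60 high, at the back; origin under its centre
- wax_tin: a flat round tin of wax with a lid, 96 across, 36 high, at the back left; origin under its centre
- glue_bottle: an upright white glue bottle, 56 across, 160 high, on the right; origin under its centre
- spindle_blank: a square length of wood, 45 x 220 x 45 high, lying on the left; origin under its centre

How it is judged:
On the way, in this order (a step that is already met when the one before it is completed fails the run):
1. the empty easel's back is set within 4 degrees of 20 degrees from upright and let go, the panel still in the rack (value of joint easel_back between 0.279 and 0.419 rad and contact force between the fingers and easel below 0.2 N and velocity of joint easel_back between -0.02 and 0.02 rad/s and distance of panel from where it was at the start of the episode below 0.02 m), for 0.3 s.
2. the panel's lower edge is set on the ledge while the fingers still hold it, not dropped (contact force between the fingers and panel above 0.5 N and z of panel in the frame of ledge between -0.006 and 0.006 m and x of panel in the frame of ledge between -0.045 and 0 m and y of panel in the frame of ledge between -0.06 and 0.06 m), for 0.1 s.
At the end, for the whole second after the job is handed in: the back is 20 degrees from upright within 4; the panel rests on the ledge, at most 25 mm off the middle, its foot within 10 mm of the back, flat against the back within 4 degrees, rosette facing out; the other boards and the bench things are within 30 mm of where they were (value of joint easel_back between 0.279 and 0.419 rad and x of panel in the frame of ledge between -0.019 and -0.002 m and y of panel in the frame of ledge between -0.025 and 0.025 m and z of panel in the frame of ledge between -0.006 and 0.006 m and x of rosette in the frame of ledge below -0.012 m and angle between the z axis of panel and the z axis of ledge, either way round below 0.07 rad and angle between the x axis of panel and the x axis of ledge, either way round below 0.07 rad and linear speed of panel below 0.01 m/s and angular speed of panel below 0.05 rad/s and distance of each of board_wide, board_small, gouge, sanding_block, oil_tin, turned_bowl, wax_tin, glue_bottle, spindle_blank from where it was at the start of the episode below 0.03 m); the robot touches nothing.
It fails at once if the panel is dropped or rammed onto the easel (more than 60 N) (contact force between panel and easel above 60 N).
It fails at once if another board or a bystander on the bench is moved by more than 30 mm (distance of any of board_wide, board_small, gouge, sanding_block, oil_tin, turned_bowl, wax_tin, glue_bottle, spindle_blank from where it was at the start of the episode above 0.03 m).
It also fails if it takes over 64 s, if anything falls off the work surface, if the arm or the gripper's body presses on something with over 40 N, if the wrist force passes 120 N, or if a joint passes its speed limit or range.

## Working session

There is one attempt and no reset: what is moved stays moved. The work goes in short steps, Python scripts to look and compute and a tool call to move; the robot and the scene stay as the last step left them, time stands still between calls to the robot, and variables do not carry over. Pictures are saved under pics/ and viewed, at most 10 in all, crops included, and the job is handed in when it is done.

Besides the shell and the picture viewer there is one more tool, called after "Emit:" as name(argument=value, ...) on one line, values as JSON. carry_out: Moves the arm, as the interface text tells. Its arguments: {"type":"object","properties":{"increments":{"type":"array","items":{"type":"number"}},"newtons":{"type":"number"}},"required":["increments"]}

```bash
mkdir -p pics; python3 - <<'E'
from cell import robot
import cv2
for n in("scene","top"):
    cv2.imwrite(f"pics/{n}0.png",robot.camera(n)[:,:,::-1]); print(n,robot.get_calibration(n))
o=robot.get_obs(); print(o)
E
```

```text
scene {'vertical_fov': 57.01958481745855, 'cx': 310.1163360355119, 'cy': 238.78360864626868, 'xyz': array([1.05026616, 0.83618626, 1.09597425]), 'attitude': array([-0.74461143, -2.65866549,  1.06672936])}
top {'vertical_fov': 42.186856173059155, 'cx': 317.9837323375984, 'cy': 243.25483630110824, 'xyz': array([0.31502603, 0.04346042, 2.0512007 ]), 'attitude': array([-2.14419192,  2.16470548, -0.14871481])}
{'time': 0.1, 'joints': array([-1.19379709e+00,  1.16403793e-01,  1.44223714e+00,  3.24382584e-05,
        1.58399948e+00, -3.77697966e-02]), 'qvel': array([-1.42781421e-03, -1.44729580e-03, -1.87722198e-03,  2.44645241e-04,
        6.64446865e-04, -6.52809029e-06]), 'joint_torque': array([ 5.23268791e-04, -7.33661842e+01, -6.33790326e+01, -1.12608611e-04,
        5.27083233e-03, -9.82630127e-06]), 'eef_pos': array([ 0.27202218, -0.61775444,  0.40403497]), 'eef_rot': array([-3.07326100e+00, -6.46644455e-01,  2.27524275e-04]), 'wrist_force': array([-0.47897455, -0.68311681, -0.34867023]), 'moment': array([-0.02887971,  0.03149054,  0.05019901]), 'grip_force': 0.0, 'width': 0.08540051820186102}
```

View pics/scene0.png

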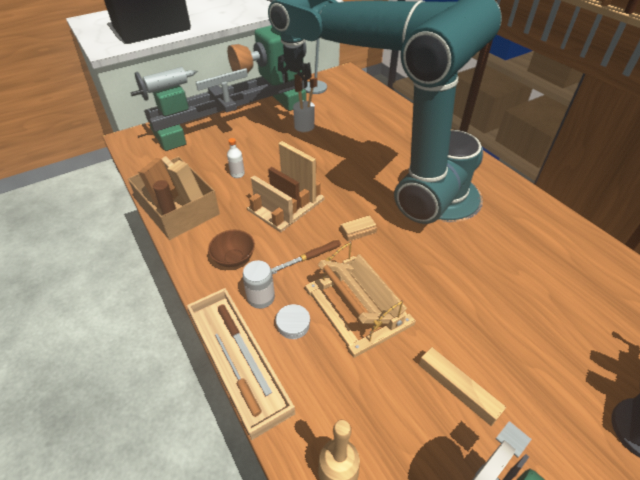

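View pics/top0.png

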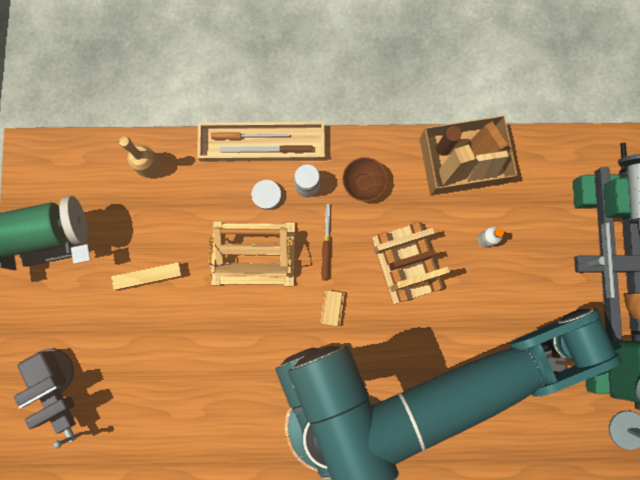

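The scene view shows the easel around (360,305) and the rack around (285,190). In the top view the easel is at (253,253) and the rack at (411,262). The tall panel is the slot nearest the robot. Next I'll make enlarged crops of both.

```bash
cat > h.py <<'E'
import numpy as np, cv2
from cell import robot
from scipy.spatial.transform import Rotation as R
def P(n):
    c=robot.get_calibration(n); f=240/np.tan(np.radians(c["vertical_fov"]/2))
    return np.array([[f,0,c["cx"]],[0,f,c["cy"]],[0,0,1]]),R.from_rotvec(c["attitude"]).as_matrix(),np.array(c["xyz"])
def proj(n,X):
    K,r,t=P(n); p=(np.atleast_2d(X)-t)@r@K.T; return p[:,:2]/p[:,2:]
def ray(n,uv):
    K,r,t=P(n); d=r@np.linalg.inv(K)@np.array([uv[0],uv[1],1.]); return t,d/np.linalg.norm(d)
def atz(n,uv,z):
    t,d=ray(n,uv); return t+d*(z-t[2])/d[2]
def tri(a,b):
    (p,d),(q,e)=ray("scene",a),ray("top",b)
    s=np.linalg.lstsq(np.c_[d,-e],q-p,rcond=None)[0]; A=p+d*s[0];B=q+e*s[1]
    return (A+B)/2,np.linalg.norm(A-B)
def crop(im,x,y,w,h,s): return cv2.resize(im[y:y+h,x:x+w],None,fx=s,fy=s,interpolation=cv2.INTER_CUBIC)
E
python3 - <<'E'
from h import *
s=cv2.imread("pics/scene0.png");t=cv2.imread("pics/top0.png")
a=np.hstack([crop(s,300,235,120,120,3.333)[:400],crop(t,200,205,120,120,3.333)[:400]])
# 400x400 each
cv2.imwrite("pics/easel.png",np.hstack([crop(s,300,235,120,120,3.333)[:400,:400],crop(t,200,200,120,120,3.333)[:400,:400]]))
cv2.imwrite("pics/rack.png",np.hstack([crop(s,235,130,100,100,4),crop(t,365,210,100,100,4)]))
E
```

```text
(no output)
```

View pics/easel.png

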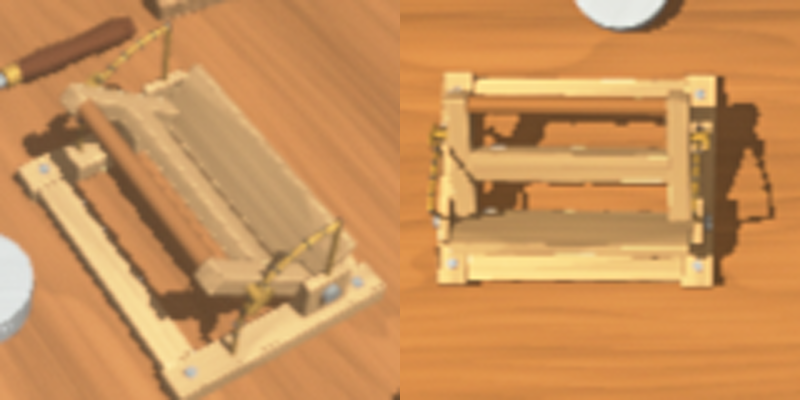

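View pics/rack.png

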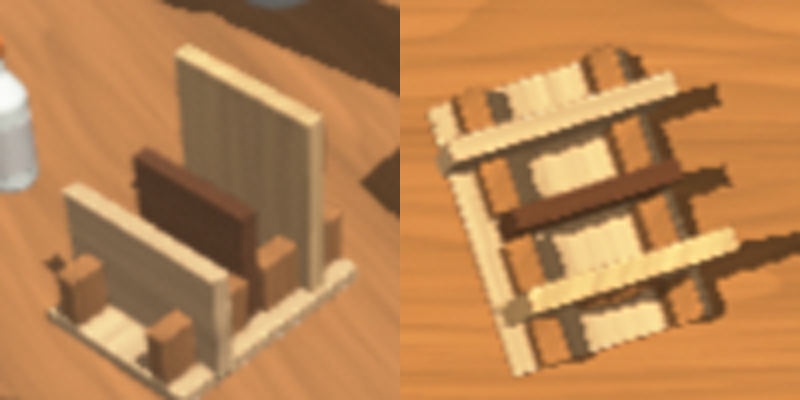

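Easel crop: the rail runs (85,105)–(208,262) in the scene half and (468,106)–(667,106) in the top half, with the back lying about 55° back. Rack crop: the panel's top edge runs (182,49)–(316,119) in scene and (527,301)–(737,238) in top. I'll fit poses to both views.

```bash
cat > fit.py <<'E'
from h import *
from scipy.optimize import least_squares
def es(x,y): return ("scene",300+x/3.3333,235+y/3.3333)
def et(x,y): return ("top",200+(x-400)/3.3333,200+y/3.3333)
def rs(x,y): return ("scene",235+x/4,130+y/4)
def rt(x,y): return ("top",365+(x-400)/4,210+y/4)
for nm,a,b in(("rail+y",es(208,262),et(468,106)),("rail-y",es(85,105),et(667,106)),("panel+y",rs(316,119),rt(527,301)),("panel-y",rs(182,49),rt(737,238))):
    print(nm,*np.round(tri(a[1:],b[1:])[0],4),"gap",round(tri(a[1:],b[1:])[1],4))
def place(p,X):
    c,s=np.cos(p[2]),np.sin(p[2]); X=np.atleast_2d(X)
    return np.c_[p[0]+c*X[:,0]-s*X[:,1],p[1]+s*X[:,0]+c*X[:,1],X[:,2]]
def back(th,X):
    x,y,z=X; return [x*np.cos(th)+z*np.sin(th),y,.05-x*np.sin(th)+z*np.cos(th)]
# easel: p = x,y,yaw,theta,foot x centre
F=[(et(438,283),-1,1),(et(712,286),-1,-1),(et(444,73),1,1),(et(716,76),1,-1),(es(20,180),1,-1),(es(178,388),1,1),(es(382,282),-1,1)]
B=[(es(208,262),(.009,.093,.125)),(es(85,105),(.009,-.093,.125)),(et(468,106),(.009,.093,.125)),(et(667,106),(.009,-.093,.125)),
   (es(200,68),(-.042,-.115,0)),(es(354,242),(-.042,.115,0))]
def re(p):
    r=[]
    for o,i,j in F: r+=list((proj(o[0],place(p,[p[4]+i*.105,j*.135,.022]))[0]-o[1:]))
    for o,X in B: r+=list((proj(o[0],place(p,back(p[3],X)))[0]-o[1:]))
    return r
se=least_squares(re,[.55,.15,0,1,0],loss="soft_l1")
# rack boards: p = x,y,yaw rack ; panel y offset
def rp(p):
    r=[]
    for o,j in((rs(316,119),1),(rs(182,49),-1),(rt(527,301),1),(rt(737,238),-1)):
        r+=list(proj(o[0],place(p,[0,j*.08,.206]))[0]-o[1:])
    return r
sp=least_squares(rp,[.5,-.3,0])
if __name__=="__main__":
    print("easel",se.x.round(4),np.degrees(se.x[3]),"\n",np.round(se.fun,1).reshape(-1,2).tolist())
    print("panel",sp.x.round(4),np.round(sp.fun,1))
    from itertools import product
    s=cv2.imread("pics/scene0.png");t=cv2.imread("pics/top0.png")
    def box(c,lo,hi,im,n,f,k,x0,y0):
        V=[f(v) for v in product(*zip(lo,hi))]
        q=(proj(n,place(c,V))-[x0,y0]+.5)*k
        for i in range(8):
            for b in(1,2,4):
                if not i&b: cv2.line(im,tuple(q[i].astype(int)),tuple(q[i|b].astype(int)),(255,0,255),1)
    I=lambda v:v
    out=[]
    for im,n,x0,y0,k in((s,"scene",300,235,10/3),(t,"top",200,200,10/3),):
        c=crop(im,x0,y0,120,120,k)[:400,:400].copy(); e=se.x
        bk=lambda v:back(e[3],v)
        box(e,(e[4]-.105,-.135,0),(e[4]+.105,.135,.022),c,n,I,k,x0,y0)
        box(e,(-.042,-.115,-.012),(0,.115,0),c,n,bk,k,x0,y0)
        box(e,(0,-.115,0),(.02,-.093,.135),c,n,bk,k,x0,y0); box(e,(0,.093,0),(.02,.115,.135),c,n,bk,k,x0,y0)
        box(e,(0,-.093,.116),(.018,.093,.134),c,n,bk,k,x0,y0)
        out.append(c)
    A=np.hstack(out); out=[]
    for im,n,x0,y0,k in((s,"scene",235,130,4),(t,"top",365,210,4)):
        c=crop(im,x0,y0,100,100,k)[:190]if 0 else crop(im,x0,y0,100,100,k)
        p=sp.x
        box(p,(-.009,-.08,.016),(.009,.08,.206),c,n,I,k,x0,y0)
        box(p,(.066-.115,-.085,0),(.066+.115,.085,.016),c,n,I,k,x0,y0)
        out.append(c)
    Bm=np.hstack(out)
    cv2.imwrite("pics/ov.png",cv2.resize(np.vstack([A,Bm]),(600,600),interpolation=cv2.INTER_AREA) if 0 else np.vstack([A[60:350],Bm[25:]])[:600])
E
python3 fit.py
```

```text
rail+y 0.6131 0.3388 0.122 gap 0.0007
rail-y 0.6105 0.1524 0.1222 gap 0.0015
panel+y 0.4345 -0.1982 0.208 gap 0.0001
panel-y 0.4788 -0.3558 0.2028 gap 0.0036
easel [ 0.5077  0.2476 -0.0216  0.8958  0.0471] 51.32342746884117 
 [[-0.7, 0.2], [-0.0, 0.3], [-0.3, -0.3], [-0.1, -0.2], [-1.4, -4.5], [0.3, 2.3], [1.0, 0.4], [0.1, 0.1], [0.2, -0.0], [0.2, 0.0], [-0.1, 0.8], [-1.8, -2.2], [-0.9, -0.3]]
panel [ 0.4568 -0.2768  0.2838] [-0.3  0.2 -0.3 -0.5  0.5  0.1 -0.9  0.3]
```

View pics/ov.png

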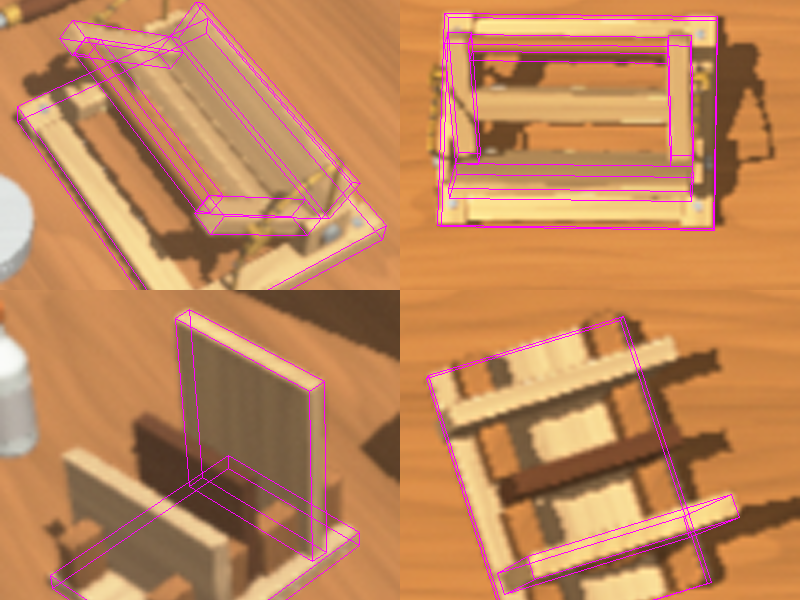

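Overlay check: both fits sit on the image edges. The measured panel top is z≈0.206, which matches the given height, and the rail height of 0.122 agrees with 51° of lean. Now I'll compute the moves.

```bash
cat > go.py <<'E'
import sys
from h import *
# go.py x y z [tool_y_angle] : tool-frame shift and turn to that TCP pose
o=robot.get_obs(); r=R.from_rotvec(o["eef_rot"]).as_matrix()
a=np.arctan2(r[1,1],r[0,1]); x=list(map(float,sys.argv[1:]))
w=(x[3]-a+np.pi)%(2*np.pi)-np.pi if len(x)>3 else 0
print("t",round(o["time"],2),"pos",o["eef_pos"].round(4),"yang",round(a,4),"w",round(o["width"],4),"F",o["wrist_force"].round(1))
print("shift",(r.T@(np.array(x[:3])-o["eef_pos"])).round(4),"turn",round(-w,4)); print(r.round(3).tolist())
E
python3 go.py .612 .246 .40 -.02
```

```text
t 0.1 pos [ 0.272  -0.6178  0.404 ] yang -1.156 w 0.0854 F [-0.5 -0.7 -0.3]
shift [ 0.6592 -0.6535  0.0048] turn -1.136
[[0.915, 0.403, -0.0], [0.403, -0.915, 0.001], [0.0, -0.001, -1.0]]
```

Emit:
carry_out(increments=[0.06,0,0,-0.05,0,0.06,0.055,-0.055,-0.05,-0.1,0.06,0.11,-0.11,-0.05,-0.2,0.06,0.16,-0.16,-0.05,-0.3,0.06,0.2,-0.2,-0.05,-0.4,0.06,0.24,-0.24,-0.05,-0.5,0.06,0.28,-0.28,-0.05,-0.6,0.06,0.32,-0.32,-0.05,-0.7,0.06,0.36,-0.36,-0.05,-0.8,0.06,0.4,-0.4,-0.05,-0.9,0.06,0.44,-0.44,-0.05,-1.0,0.06,0.48,-0.48,-0.05,-1.136])

```text
time: 1.6
eef_pos: [0.5181, 0.0171, 0.4546]
eef_rot: [2.239, 2.204, 0.0]
wrist_force: [-0.9, -1.3, -1.4]
width: 0.0605
grip_force: 0.0
```

```bash
python3 go.py .6118 .2456 .34 -.02
```

```text
t 1.6 pos [0.5181 0.0171 0.4546] yang -0.0156 w 0.0605 F [-0.9 -1.3 -1.4]
shift [0.2299 0.0901 0.1146] turn 0.0044
[[0.016, 1.0, 0.0], [1.0, -0.016, -0.0], [-0.0, 0.0, -1.0]]
```

Emit:
carry_out(increments=[0.06,0.05,0.02,0,0,0.06,0.1,0.04,0,0,0.06,0.15,0.06,0.02,0,0.06,0.2,0.08,0.05,0,0.06,0.23,0.09,0.09,0,0.06,0.23,0.09,0.11,0,0.06,0.23,0.09,0.11,0,0.06,0.23,0.09,0.11,0])

```text
time: 2.6
eef_pos: [0.6125, 0.2423, 0.3465]
eef_rot: [2.244, 2.198, 0.003]
wrist_force: [0.2, 0.6, -0.1]
width: 0.0601
grip_force: 0.0
```

```bash
python3 go.py .6118 .2456 .277 -.02
```

```text
t 2.6 pos [0.6125 0.2423 0.3465] yang -0.0208 w 0.0601 F [ 0.2  0.6 -0.1]
shift [ 0.0032 -0.0009  0.0695] turn -0.0008
[[0.021, 1.0, 0.002], [1.0, -0.021, 0.001], [0.001, 0.002, -1.0]]
```

Emit:
carry_out(increments=[0.06,0.003,-0.001,0.025,0,0.06,0.003,-0.001,0.05,0,0.06,0.003,-0.001,0.068,0,0.06,0.003,-0.001,0.07,0,0.03,0.003,-0.001,0.07,0,0.015,0.003,-0.001,0.07,0,0.01,0.003,-0.001,0.07,0,0.01,0.003,-0.001,0.07,0,0.01,0.003,-0.001,0.07,0], newtons=25)

```text
time: 3.72
eef_pos: [0.6128, 0.246, 0.2772]
eef_rot: [2.241, 2.196, 0.009]
wrist_force: [14.5, -0.1, 3.7]
width: 0.0172
grip_force: 27.5
```

```bash
python3 go.py .559 .2456 .3194 -.02
```

```text
t 3.73 pos [0.6128 0.246  0.2772] yang -0.0204 w 0.0172 F [14.5 -0.1  3.7]
shift [-0.0015 -0.0535 -0.0426] turn -0.0004
[[0.02, 1.0, 0.007], [1.0, -0.02, 0.001], [0.001, 0.007, -1.0]]
```

Emit:
carry_out(increments=[0.01,0,-0.005,-0.0068,0,0.01,0,-0.0106,-0.0134,0,0.01,0,-0.0166,-0.0194,0,0.01,-0.0005,-0.023,-0.0252,0,0.01,-0.0005,-0.0298,-0.0305,0,0.01,-0.0005,-0.0368,-0.0352,0,0.01,-0.001,-0.0443,-0.0395,0,0.01,-0.001,-0.052,-0.0433,0,0.01,-0.001,-0.052,-0.0433,0,0.01,-0.001,-0.052,-0.0433,0])

```text
time: 4.97
eef_pos: [0.5604, 0.2465, 0.3227]
eef_rot: [2.241, 2.197, 0.013]
wrist_force: [7.0, 3.3, 22.0]
width: 0.0172
grip_force: 27.2
```

```bash
python3 - <<'E'
from h import *
o=robot.get_obs();print(o["eef_pos"].round(4),o["wrist_force"].round(1),o["width"])
s=robot.camera("scene")[:,:,::-1];t=robot.camera("top")[:,:,::-1]
cv2.imwrite("pics/s1.png",s);cv2.imwrite("pics/t1.png",t)
cv2.imwrite("pics/e1.png",np.hstack([crop(s,290,225,120,120,3.333)[:400,:400],crop(t,200,200,120,120,3.333)[:400,:400]]))
E
```

```text
[0.5604 0.2465 0.3227] [ 7.   3.3 22. ] 0.017169947060316996
```

View pics/e1.png

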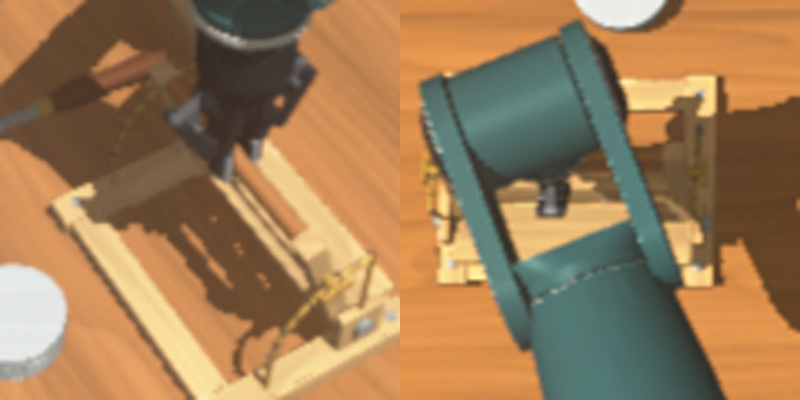

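The scene half shows the fingers pinching the raised rail at about (235,165). I'll release, rise clear and re-measure the angle.

Emit:
carry_out(increments=[0.03,0,0,-0.002,0,0.05,0,0,-0.002,0,0.06,0,0,-0.002,0,0.06,0,0,-0.03,0,0.06,0,0,-0.08,0,0.06,-0.05,0,-0.13,0,0.06,-0.1,-0.01,-0.15,0,0.06,-0.15,-0.02,-0.15,0,0.06,-0.21,-0.03,-0.15,0,0.06,-0.27,-0.04,-0.15,0,0.06,-0.33,-0.05,-0.15,0,0.06,-0.39,-0.06,-0.15,0])

```text
time: 6.58
eef_pos: [0.4909, -0.1443, 0.4679]
eef_rot: [2.243, 2.199, 0.0]
wrist_force: [1.4, 0.2, -0.5]
width: 0.0598
grip_force: 0.0
```

```bash
python3 go.py .4568 -.2768 .44 .2838; python3 - <<'E'
from h import *
s=robot.camera("scene")[:,:,::-1];t=robot.camera("top")[:,:,::-1]
cv2.imwrite("pics/s2.png",s);cv2.imwrite("pics/t2.png",t)
cv2.imwrite("pics/e2.png",np.hstack([crop(s,300,225,120,120,3.333)[:400,:400],crop(t,200,200,120,120,3.333)[:400,:400]]))
E
```

```text
t 6.58 pos [ 0.4909 -0.1443  0.4679] yang -0.0198 w 0.0598 F [ 1.4  0.2 -0.5]
shift [-0.1332 -0.0315  0.0279] turn -0.3036
[[0.02, 1.0, 0.0], [1.0, -0.02, -0.0], [-0.0, 0.0, -1.0]]
```

View pics/e2.png

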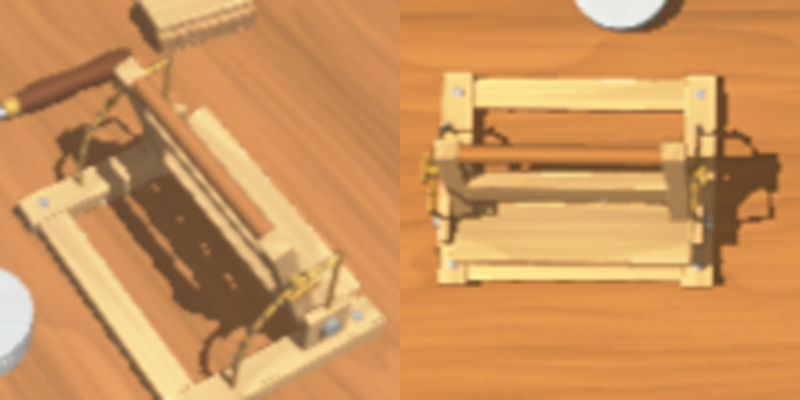

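The top half shows the rail at y≈154, spanning 463–660, and the ledge front edge (442,262)–(690,265). In the scene half the rail runs (143,82)–(265,232). I'll fit both epochs jointly.

```bash
cat > fit2.py <<'E'
from fit import *
es2=lambda x,y:("scene",300+x/3.3333,225+y/3.3333)
B2=[(et(463,154),(.009,.093,.125)),(et(660,154),(.009,-.093,.125)),(es2(265,232),(.009,.093,.125)),(es2(143,82),(.009,-.093,.125)),
    (et(442,263),(-.042,.115,0)),(et(690,265),(-.042,-.115,0)),(es2(358,290),(-.042,.115,0)),(es2(202,106),(-.042,-.115,0))]
def r2(p):
    r=list(re(p[:5]))
    for o,X in B2: r+=list((proj(o[0],place(p,back(p[5],X)))[0]-o[1:]))
    return r
s2=least_squares(r2,list(se.x)+[.35],loss="soft_l1")
if __name__=="__main__":
    print(s2.x.round(4),np.degrees(s2.x[[3,5]]).round(1)); print(np.round(s2.fun[-16:],1).reshape(-1,2).tolist())
    for i in((0,2),(1,3)): print(tri(B2[i[1]][0][1:],B2[i[0]][0][1:]))
    p=s2.x; im=np.hstack([crop(cv2.imread("pics/s2.png"),300,225,120,120,10/3)[:400,:400],crop(cv2.imread("pics/t2.png"),200,200,120,120,10/3)[:400,:400]])
    for n,x0,y0,dx in(("scene",300,225,0),("top",200,200,400)):
        for q in([(-.042,-.115,0),(-.042,.115,0),(0,.115,0),(0,-.115,0)],[(0,.115,0),(0,.115,.135),(0,-.115,.135),(0,-.115,0)],[(.02,.115,.135),(.02,-.115,.135),(0,-.115,.135),(0,.115,.135)]):
            uv=(proj(n,place(p,[back(p[5],v) for v in q]))-[x0,y0]+.5)*10/3+[dx,0]
            cv2.polylines(im,[uv.astype(np.int32)],True,(255,0,255),1)
    cv2.imwrite("pics/ov2.png",im)
E
python3 fit2.py
```

```text
rail+y 0.6131 0.3388 0.122 gap 0.0007
rail-y 0.6105 0.1524 0.1222 gap 0.0015
panel+y 0.4345 -0.1982 0.208 gap 0.0001
panel-y 0.4788 -0.3558 0.2028 gap 0.0036
[ 0.5094  0.2481 -0.0231  0.8801  0.0453  0.3359] [50.4 19.2]
[[-1.1, 0.2], [0.7, 1.0], [0.9, 1.1], [-1.2, -0.1], [2.3, -0.9], [-0.2, -0.5], [0.3, -2.4], [0.5, -0.8]]
(array([0.56157666, 0.33642647, 0.16581479]), np.float64(0.00015858917785468356))
(array([0.55782011, 0.15725092, 0.16862266]), np.float64(0.004593935902824459))
```

View pics/ov2.png

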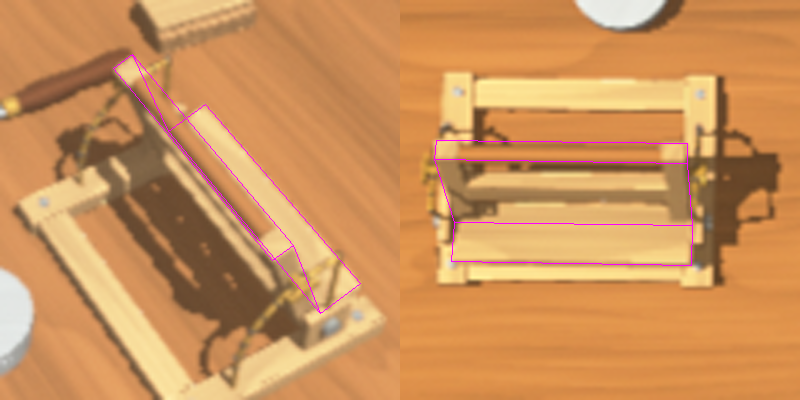

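The refit gives the back at 19.2° (acceptable 16–24°) and the hinge at (0.509, 0.248). Now over the panel, then down to grasp it.

Emit:
carry_out(increments=[0.06,-0.05,-0.01,0,-0.1,0.06,-0.1,-0.022,0,-0.2,0.06,-0.133,-0.0315,0.02,-0.3,0.06,-0.133,-0.0315,0.028,-0.304,0.06,-0.133,-0.0315,0.028,-0.304,0.06,-0.133,-0.0315,0.028,-0.304])

```text
time: 7.42
eef_pos: [0.4579, -0.274, 0.4407]
eef_rot: [1.884, 2.513, 0.0]
wrist_force: [0.3, -0.6, 0.3]
width: 0.0598
grip_force: 0.0
```

```bash
python3 go.py .4568 -.2768 .339 .2838
```

```text
t 7.42 pos [ 0.4579 -0.274   0.4407] yang 0.2845 w 0.0598 F [ 0.3 -0.6  0.3]
shift [-0.0023 -0.002   0.1017] turn 0.0007
[[-0.281, 0.96, 0.001], [0.96, 0.281, -0.0], [-0.0, 0.001, -1.0]]
```

Emit:
carry_out(increments=[0.06,-0.002,-0.002,0.03,0,0.06,-0.002,-0.002,0.06,0,0.06,-0.002,-0.002,0.085,0,0.06,-0.002,-0.002,0.1,0,0.06,-0.002,-0.002,0.101,0,0.035,-0.002,-0.002,0.101,0,0.02,-0.002,-0.002,0.101,0,0.01,-0.002,-0.002,0.101,0,0.01,-0.002,-0.002,0.101,0,0.01,-0.002,-0.002,0.101,0], newtons=45)

```text
time: 8.68
eef_pos: [0.4564, -0.2774, 0.34]
eef_rot: [1.884, 2.512, 0.0]
wrist_force: [1.3, 0.1, 6.2]
width: 0.0174
grip_force: 45.7
```

```bash
python3 go.py .4568 -.2768 .339 .2838
```

```text
t 8.68 pos [ 0.4564 -0.2774  0.34  ] yang 0.284 w 0.0174 F [1.3 0.1 6.2]
shift [0.0005 0.0006 0.001 ] turn 0.0002
[[-0.28, 0.96, 0.002], [0.96, 0.28, -0.001], [-0.001, 0.001, -1.0]]
```

Emit:
carry_out(increments=[0.01,0,0,-0.01,0,0.01,0,0,-0.025,0,0.01,0,0,-0.045,0,0.01,0,0,-0.07,0,0.01,0,0,-0.1,0,0.01,0,0,-0.13,0,0.01,0,0,-0.16,0,0.01,0,0,-0.185,0,0.01,0,0,-0.2,0,0.01,0,0,-0.2,0])

```text
time: 9.93
eef_pos: [0.4561, -0.2773, 0.5402]
eef_rot: [1.884, 2.512, 0.0]
wrist_force: [-0.8, -0.8, -4.0]
width: 0.0177
grip_force: 44.6
```

```bash
python3 go.py .501 .2481 .48 -.0231
```

```text
t 9.93 pos [ 0.4561 -0.2773  0.5402] yang 0.2839 w 0.0177 F [-0.8 -0.8 -4. ]
shift [0.4918 0.1903 0.0598] turn 0.307
[[-0.28, 0.96, 0.001], [0.96, 0.28, -0.001], [-0.001, 0.001, -1.0]]
```

Emit:
carry_out(increments=[0.01,0.02,0.008,0,0.01,0.01,0.055,0.021,0,0.03,0.01,0.1,0.039,0,0.06,0.01,0.15,0.058,0,0.09,0.01,0.2,0.077,0,0.12,0.01,0.25,0.097,0,0.15,0.01,0.3,0.116,0,0.18,0.01,0.35,0.135,0,0.22,0.01,0.4,0.155,0,0.25,0.01,0.445,0.172,0,0.28,0.01,0.475,0.183,0,0.3,0.01,0.492,0.187,0,0.307])

```text
time: 11.42
eef_pos: [0.4979, 0.2488, 0.5376]
eef_rot: [-2.245, -2.196, 0.003]
wrist_force: [-0.3, -0.9, -3.3]
width: 0.0174
grip_force: 44.6
```

```bash
python3 go.py .4967 .2483 .43 -.0231
```

```text
t 11.43 pos [0.4979 0.2488 0.5376] yang -0.022 w 0.0174 F [-0.3 -0.9 -3.3]
shift [-0.0004 -0.001   0.1076] turn 0.0011
[[0.022, 1.0, -0.002], [1.0, -0.022, -0.001], [-0.001, -0.002, -1.0]]
```

Emit:
carry_out(increments=[0.01,0,-0.001,0.015,0,0.01,0,-0.001,0.04,0,0.01,0,-0.001,0.07,0,0.01,0,-0.001,0.09,0,0.01,0,-0.001,0.105,0,0.01,0,-0.001,0.108,0,0.01,0,-0.001,0.108,0,0.01,0,-0.001,0.108,0])

```text
time: 12.42
eef_pos: [0.4969, 0.2474, 0.4319]
eef_rot: [2.246, 2.196, 0.002]
wrist_force: [-0.3, -0.6, -2.6]
width: 0.0175
grip_force: 44.5
```

```bash
python3 go.py .4967 .2483 .384 -.0231; python3 - <<'E'
from fit2 import *
from itertools import product
im=[]
o=robot.get_obs(); r=R.from_rotvec(o["eef_rot"]).as_matrix(); a=np.arctan2(r[1,1],r[0,1]); q=o["eef_pos"]
for n,x0,y0 in(("scene",280,190),("top",200,190)):
    f=robot.camera(n)[:,:,::-1]; cv2.imwrite(f"pics/{n}3.png",f)
    c=crop(f,x0,y0,160,160,2.5)
    c2=c.copy(); p=s2.x
    def D(P3,ed,col):
        uv=(proj(n,P3)-[x0,y0]+.5)*2.5
        for i,j in ed: cv2.line(c2,tuple(uv[i].astype(int)),tuple(uv[j].astype(int)),col,1)
    D(place(p,[back(p[5],v) for v in[(-.042,-.115,0),(-.042,.115,0),(0,.115,0),(0,-.115,0)]]),[(0,1),(1,2),(2,3),(3,0)],(255,0,255))
    D(place([q[0],q[1],a],[(i*.009,j*.08,q[2]-.324+k) for i,j,k in product((-1,1),(-1,1),(0,.19))]),[(i,i|b) for i in range(8) for b in(1,2,4) if not i&b],(255,255,0))
    im.append(c2)
cv2.imwrite("pics/v3.png",np.hstack(im))
E
```

```text
t 12.43 pos [0.4969 0.2474 0.4319] yang -0.0229 w 0.0175 F [-0.3 -0.6 -2.6]
shift [ 0.0009 -0.0003  0.0479] turn 0.0002
[[0.023, 1.0, 0.001], [1.0, -0.023, 0.0], [0.0, 0.001, -1.0]]
rail+y 0.6131 0.3388 0.122 gap 0.0007
rail-y 0.6105 0.1524 0.1222 gap 0.0015
panel+y 0.4345 -0.1982 0.208 gap 0.0001
panel-y 0.4788 -0.3558 0.2028 gap 0.0036
```

View pics/v3.png

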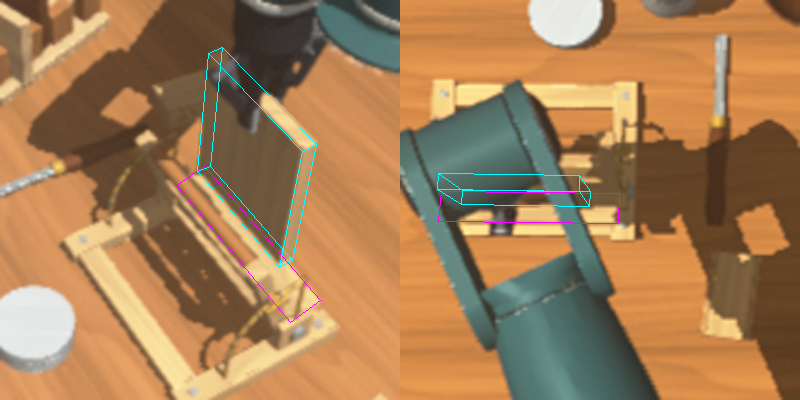

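The panel hangs as predicted: the cyan box fits its edges in the scene half, over the magenta ledge. I'll lower it gently.

Emit:
carry_out(increments=[0.01,0.001,0,0.012,0,0.01,0.001,0,0.025,0,0.01,0.001,0,0.036,0,0.01,0.001,0,0.041,0,0.01,0.001,0,0.044,0,0.01,0.001,0,0.0455,0,0.01,0.001,0,0.047,0,0.01,0.001,0,0.047,0])

```text
time: 13.52
eef_pos: [0.4969, 0.2483, 0.3841]
eef_rot: [2.247, 2.196, 0.0]
wrist_force: [0.2, 0.0, -1.9]
width: 0.0172
grip_force: 44.5
```

Emit:
carry_out(increments=[0.01,0,0,0.001,0,0.01,0,0,0.002,0,0.01,0,0,0.0025,0,0.01,0,0,0.0025,0])

```text
time: 14.02
eef_pos: [0.4969, 0.2484, 0.382]
eef_rot: [2.247, 2.196, 0.001]
wrist_force: [-0.5, -0.2, 4.1]
width: 0.0174
grip_force: 45.5
```

Contact came at z=0.382, as predicted. I'll hold briefly, then open slowly so the panel leans onto the rear finger.

Emit:
carry_out(increments=[0.01,0,0,0.0005,0,0.01,0,0,0.0005,0,0.015,0,0,0.0005,0,0.018,0,0,0.0003,0,0.019,0,0,0,0,0.02,0,0,0,0,0.021,0,0,0,0,0.022,0,0,0,0,0.023,0,0,0,0,0.024,0,0,0,0,0.024,0,0,0,0], newtons=20)

```text
time: 15.4
eef_pos: [0.4969, 0.2484, 0.3815]
eef_rot: [-2.247, -2.196, -0.0]
wrist_force: [-0.6, -0.1, 0.0]
width: 0.0241
grip_force: 0.1
```

```bash
python3 go.py .4967 .2483 .382 -.0231
```

```text
t 15.4 pos [0.4969 0.2484 0.3815] yang -0.023 w 0.0241 F [-0.6 -0.1  0. ]
shift [-0.0001 -0.0002 -0.0005] turn 0.0001
[[0.023, 1.0, -0.0], [1.0, -0.023, 0.0], [0.0, -0.0, -1.0]]
```

Emit:
carry_out(increments=[0.026,0,0,0,0,0.028,0,-0.0008,0,0,0.03,0,-0.0016,0,0,0.032,0,-0.0024,0,0,0.034,0,-0.0032,0,0,0.036,0,-0.004,0,0,0.038,0,-0.0048,0.001,0,0.04,0,-0.0056,0.002,0,0.042,0,-0.0064,0.003,0,0.044,0,-0.0072,0.004,0,0.046,0,-0.008,0.004,0,0.046,0,-0.008,0.004,0])

```text
time: 16.9
eef_pos: [0.4888, 0.2485, 0.3775]
eef_rot: [-2.247, -2.196, -0.0]
wrist_force: [0.9, -0.2, -0.7]
width: 0.0458
grip_force: 0.1
```

Emit:
carry_out(increments=[0.046,0,0.003,0,0,0.046,0,0.006,0,0,0.046,0,0.009,0,0,0.046,0,0.012,0,0,0.046,0,0.015,0,0,0.046,0,0.018,0,0,0.046,0,0.021,0,0,0.046,0,0.024,0,0,0.046,0,0.027,0,0,0.046,0,0.03,0,0,0.046,0,0.032,0,0,0.046,0,0.032,0,0])

```text
time: 18.4
eef_pos: [0.521, 0.2478, 0.3775]
eef_rot: [-2.247, -2.196, 0.0]
wrist_force: [-0.6, 0.5, -0.3]
width: 0.0456
grip_force: 0.2
```

```bash
python3 go.py .5 .2483 .382 -.0231;  python3 - <<'E'
from h import *
s=robot.camera("scene")[:,:,::-1];t=robot.camera("top")[:,:,::-1]
cv2.imwrite("pics/e4.png",np.hstack([crop(s,280,190,160,160,2.5),crop(t,200,190,160,160,2.5)]))
E
```

```text
t 18.4 pos [0.521  0.2478 0.3775] yang -0.0231 w 0.0456 F [-0.6  0.5 -0.3]
shift [ 0.     -0.021  -0.0045] turn -0.0
[[0.023, 1.0, -0.0], [1.0, -0.023, 0.0], [0.0, -0.0, -1.0]]
```

View pics/e4.png

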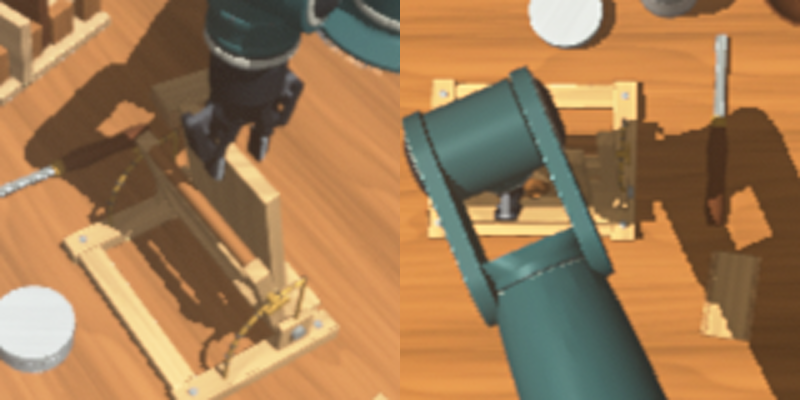

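The panel leans at part tilt on the rear finger at about (215,160) in the scene half, foot on the ledge. That was my last allowed picture, so I'll ease it back the rest of the way and check by numbers.

Emit:
carry_out(increments=[0.046,0,0.003,0,0,0.046,0,0.006,0,0,0.046,0,0.009,0,0,0.046,0,0.012,0,0,0.046,0,0.015,0,0,0.046,0,0.018,0,0,0.046,0,0.02,0,0,0.046,0,0.022,0,0,0.046,0,0.024,0,0,0.046,0,0.026,0,0,0.046,0,0.028,0,0,0.046,0,0.03,0,0])

```text
time: 20.0
eef_pos: [0.551, 0.2471, 0.3775]
eef_rot: [2.247, 2.196, 0.0]
wrist_force: [0.6, 0.3, 0.0]
width: 0.046
grip_force: 0.2
```

Emit:
carry_out(increments=[0.046,0,0.0015,0,0,0.046,0,0.003,0,0,0.046,0,0.0045,0,0,0.046,0,0.006,0,0,0.046,0,0.007,0,0,0.046,0,0.007,0,0])

```text
time: 20.75
eef_pos: [0.5579, 0.247, 0.3775]
eef_rot: [-2.247, -2.196, -0.0]
wrist_force: [0.3, -0.1, -0.4]
width: 0.0461
grip_force: 0.0
```

Emit:
carry_out(increments=[0.046,0,0,-0.01,0,0.046,0,0,-0.025,0,0.046,0,0,-0.05,0,0.046,0,0,-0.09,0,0.046,0,0,-0.13,0,0.046,-0.04,-0.01,-0.14,0,0.046,-0.1,-0.02,-0.14,0,0.046,-0.16,-0.03,-0.14,0,0.046,-0.22,-0.04,-0.14,0,0.046,-0.28,-0.05,-0.14,0,0.046,-0.34,-0.06,-0.14,0,0.046,-0.39,-0.06,-0.14,0])

```text
time: 22.25
eef_pos: [0.4875, -0.1434, 0.5193]
eef_rot: [2.246, 2.193, 0.002]
wrist_force: [0.7, 0.8, -0.6]
width: 0.0459
grip_force: 0.0
```

```bash
python3 - <<'E'
from fit2 import *
p=s2.x
im={n:cv2.cvtColor(robot.camera(n),cv2.COLOR_RGB2BGR) for n in("scene","top")}
for n in im: cv2.imwrite(f"pics/{n}5.png",im[n])
# score panel outline (edge gradients) for hypotheses: theta, foot gap, lateral
G={n:cv2.magnitude(cv2.Sobel(g,5,1,0),cv2.Sobel(g,5,0,1)) for n in im for g in[cv2.GaussianBlur(cv2.cvtColor(im[n],cv2.COLOR_BGR2GRAY).astype(np.float32),(0,0),.8)]}
def seg(a,b): return np.linspace(a,b,40)
def score(th,x,y):
    # visible: scene = rear top edges + ends ; top = top face edges
    A=lambda i,j,k:np.array([x+i*.009,y+j*.08,k])
    s=0
    for n,E in(("scene",[(A(1,-1,.19),A(1,1,.19)),(A(-1,-1,.19),A(-1,1,.19)),(A(1,1,.14),A(1,1,.19)),(A(-1,1,.06),A(-1,1,.19))]),
               ("top",[(A(1,-1,.19),A(1,1,.19)),(A(-1,-1,.19),A(-1,1,.19)),(A(1,1,.19),A(-1,1,.19)),(A(1,-1,.19),A(-1,-1,.19))])):
        for a,b in E:
            uv=proj(n,place(p,[back(th,v) for v in seg(a,b)])).astype(np.float32)
            s+=cv2.remap(G[n],uv[:,:1],uv[:,1:],cv2.INTER_LINEAR).mean()
    return s
res=sorted(((score(np.radians(t),x,y),t,x,y) for t in np.arange(10,30,.5) for x in np.arange(-.021,0,.002) for y in np.arange(-.02,.021,.002)),reverse=True)
for r in res[:6]: print(np.round(r,4))
E
python3 go.py .5 .2483 .382 -.0231|head -1
```

```text
rail+y 0.6131 0.3388 0.122 gap 0.0007
rail-y 0.6105 0.1524 0.1222 gap 0.0015
panel+y 0.4345 -0.1982 0.208 gap 0.0001
panel-y 0.4788 -0.3558 0.2028 gap 0.0036
t 22.35 pos [ 0.4881 -0.145   0.5186] yang -0.0272 w 0.0459 F [-0.3  0.  -1. ]Traceback (most recent call last):
  File "<stdin>", line 18, in <module>
  File "<stdin>", line 18, in <genexpr>
  File "<stdin>", line 15, in score
  File "h.py", line 8, in proj
    K,r,t=P(n); p=(np.atleast_2d(X)-t)@r@K.T; return p[:,:2]/p[:,2:]
          ~^^^
  File "h.py", line 5, in P
    c=robot.get_calibration(n); f=240/np.tan(np.radians(c["vertical_fov"]/2))
ValueError: time passes only in moves, steps and waits
```

```bash
sed -i 's/^def P(n)/from functools import lru_cache\n@lru_cache\ndef P(n)/' h.py; cat > chk.py <<'E'
from fit2 import *
p=s2.x
im={n:cv2.imread(f"pics/{n}5.png") for n in("scene","top")}
G={n:cv2.magnitude(cv2.Sobel(g,5,1,0),cv2.Sobel(g,5,0,1)) for n in im for g in[cv2.GaussianBlur(cv2.cvtColor(im[n],cv2.COLOR_BGR2GRAY).astype(np.float32),(0,0),.8)]}
def ed(n,th,E):
    s=0
    for a,b in E:
        uv=proj(n,place(p,[back(th,v) for v in np.linspace(a,b,30)])).astype(np.float32)
        s+=cv2.remap(G[n],uv[:,:1],uv[:,1:],cv2.INTER_LINEAR).mean()
    return s
def panel(th,x,y):
    A=lambda i,j,k:np.array([x+i*.009,y+j*.08,k]); t=[(A(i,-1,.19),A(i,1,.19)) for i in(1,-1)]
    return ed("scene",th,t+[(A(1,1,.14),A(1,1,.19)),(A(-1,1,.06),A(-1,1,.19))])+ed("top",th,t+[(A(1,j,.19),A(-1,j,.19)) for j in(1,-1)])
def bk(th):
    V=lambda x,y,z:np.array([x,y,z])
    E=[(V(x,s*.115,.135),V(x,s*.093,.135)) for x in(0,.02) for s in(1,-1)]+[(V(0,s*.115,.135),V(.02,s*.115,.135)) for s in(1,-1)]+[(V(-.042,-.115,0),V(-.042,.115,0))]
    return ed("scene",th,E)+ed("top",th,E)
ts=np.arange(12,28,.5)
print("back",sorted([(round(float(bk(np.radians(t))),1),float(t)) for t in ts],reverse=True)[:4])
res=sorted(((panel(np.radians(t),x,y),t,x,y) for t in ts for x in np.arange(-.021,0,.002) for y in np.arange(-.02,.021,.004)),reverse=True)
for r in res[:8]: print(np.round(r,4).tolist())
E
python3 chk.py | tail -9
```

```text
back [(1968.4, 20.0), (1925.9, 19.5), (1923.4, 20.5), (1859.0, 21.0)]
[1204.7178, 21.0, -0.011, 0.0]
[1197.2195, 20.5, -0.009, 0.0]
[1195.0164, 21.5, -0.013, 0.0]
[1190.8763, 22.5, -0.015, 0.0]
[1189.7551, 23.0, -0.017, 0.0]
[1179.5813, 23.5, -0.019, 0.0]
[1178.3066, 22.0, -0.013, 0.0]
[1176.5964, 20.0, -0.007, 0.0]
```

The back measures 20.0° and the panel about 21°. The panel's foot is 0–2 mm off the back and centred, and the robot is clear of everything. Handing in.

```bash
python3 -c "
from cell import robot
print(robot.sign_off())"
```

```text
the job is handed in; nothing more can be done
None
```

The job is handed in at about 22 s (no verdict shown): the easel back measured about 20°, and the rosette panel was set down gently, centred and leaning within about 1° of flat, rosette out; the arm touched nothing else on the way.

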